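# Check that the lantern glass is cool, then hold the globe raised for wick trimming

### The job

Before I trim the hurricane lantern's wick, pick up the infrared thermometer by its handle, hold it level and steady for two seconds pointing at the middle of the lantern's glass from a hand's breadth away (past the side tubes, not through one), then lay it back on its side in its wooden tray, as it lay, and let go. Next press the lantern's side lever down with the fingers to the point where it lifts the glass highest (further down the glass sinks again) and finish while still holding it there. Do not bump the glass, and leave the other things where they stand.

Things in the scene. Friction and masses are not known exactly. Their poses are not given: they have to be found in the camera images.
- lantern: steel hurricane lantern, fixed to the table: tank 136 mm across and 56 mm high, glass globe over it, hood on top to 264 mm. Origin: centre of its underside; z up. Upright side tubes (13 mm thick, outer faces 77 mm from the axis) at its +y and -y; glass open to view from +x and -x. Lever sticks out at -y. Wire bail hangs folded at +x, out to 98 mm from the axis, 92 to 200 mm high.
- globe: the lantern's clear glass globe in its wire cradle, 84 mm across its belly, 106 mm tall, behind two thin guard wires; slides straight up as the lever lifts it, 18.8 mm at most. Origin: centre of its lower rim, 88 mm above the table when down, 106.8 mm when lifted highest.
- globe_center (a point): the point to aim at: on the lantern's axis at the middle of the glass, 136 mm above the table. Fixed to the lantern (does not rise with the glass), same axes.
- globe_lever (a joint): lever angle, rad: 0 at rest, slanting up and outward 0.55 above level; grows as its outer end is pressed down; stop at 1.7. Its eccentric lifts the globe: 13.6 mm at 0.5, 16.9 at 0.7, most at 1.0 (18.8; lever 0.45 below level), 16.9 at 1.3, 9 at 1.7. A spring returns it to 0 when let go: 3 N at the pad at first, 6 N at 1.0. Hinge: level, along lantern x, through (18, -64, 92) mm in its frame.
- pad_top (a point): middle of the upper face of the lever's flat steel thumb pad, 72 mm from the hinge; moves with it. Pad 26 mm wide (lantern x), 5 mm thick, from 52 to 94 mm out along the lever. In the lantern's frame at (18, -124, 132) mm at rest, (18, -130, 63) mm at 1.0 rad. Press from above with closed fingers, the gripper's body leaning outward a little: the side tube stands 45 to 55 mm inward of it.
- tray: dark wooden tray, 250 x 250 mm, rim 18 mm high and 8 mm thick, inner floor 8 mm above the table, fixed. Origin: centre of its underside.
- thermometer: loose pistol-shaped infrared thermometer, 0.2 kg, lying on its side, reading continuously. It looks along its x; z up. Origin: underside, below the middle of the grey housing: 125 mm (x) by 48 mm, 42 mm thick, round nose to x = 80 mm. The black handle, 34 mm wide and thick (4 to 38 mm above the underside), goes to -y leaning back 0.2 rad; its foot, 130 mm from the origin, is 42 mm thick.
- lens (a point): centre of the thermometer's lens at its nose, (80, 0, 21) mm in its frame; same axes as the thermometer. It looks along +x.
- handle_mid (a point): middle of the thermometer's handle, (-31.5, -66.6, 21) mm in its frame, where to grip it. The handle runs along (-0.199, -0.980, 0) in the thermometer's frame; fingers close across it along (0.980, -0.199, 0).
- soap_bottle: loose terracotta-coloured cylindrical soap pump bottle, 62 mm across, 174 mm tall; bystander. Origin: centre of its underside.
- round_dispenser: loose round-bellied ceramic soap dispenser, 84 mm across, 138 mm tall; bystander. Origin: centre of its underside.
- rooster: loose metal rooster ornament, about 150 mm long, 60 mm wide, 215 mm tall; bystander. Origin: centre of its foot plate's underside.
- wick_tin: loose round brass tin, 62 mm across, 38 mm tall; bystander. Origin: centre of its underside.
- lamp_oil_can: loose rectangular metal can, 90 x 55 mm, 160 mm tall with its handle; bystander. Origin: centre of its underside.
- ceramic_fish: loose ceramic fish ornament, 110 mm long, 45 mm wide, 72 mm tall; bystander. Origin: centre of its underside.
- coaster: loose round wooden coaster, 100 mm across, 13 mm thick; bystander. Origin: centre of its underside.
There are look-alikes about, which are no part of the job. There is more than one size of the thermometer; the job needs the smaller.

How it is judged (in metres and radians):
On the way, in this order (a step that is already met when the one before it is completed fails the run):
1. the thermometer, held by its handle, points steadily at the middle of the glass from a hand's breadth away for a second (y of globe_center in the frame of lens between -0.022 and 0.022 m and z of globe_center in the frame of lens between -0.022 and 0.022 m and x of globe_center in the frame of lens between 0.075 and 0.23 m and angle between thermometer's own z axis and vertical below 0.35 rad and (x of lens in the frame of lantern above 0.045 m or x of lens in the frame of lantern below -0.045 m) and distance between the grasp point and handle_mid below 0.06 m and contact force between the fingers and thermometer above 1 N and contact force between thermometer and lantern below 0.1 N and linear speed of thermometer below 0.03 m/s and angular speed of thermometer below 0.3 rad/s), for 1 s.
2. the thermometer lies back in its tray on its side, let go (x of thermometer in the frame of tray between -0.1 and 0.1 m and y of thermometer in the frame of tray between -0.1 and 0.1 m and x of handle_mid in the frame of tray between -0.115 and 0.115 m and y of handle_mid in the frame of tray between -0.115 and 0.115 m and z of thermometer in the frame of tray below 0.016 m and angle between thermometer's own z axis and vertical below 0.12 rad and linear speed of thermometer below 0.02 m/s and contact force between the fingers and thermometer below 0.1 N), for 0.2 s.
At the end, for the whole second after the job is handed in: Globe within 2.5 mm of its highest (lift over 16.3 of 18.8 mm) and still, fingers pressing the lever with over 1 N; thermometer let go and at rest in its tray on its side (within 7 degrees of flat, its origin and handle middle inside the rim), not against the lantern (all of step 2 and z of globe in the frame of lantern above 0.1043 m and velocity of joint globe_lever between -0.1 and 0.1 rad/s and contact force between the fingers and globe_lever above 1 N and contact force between thermometer and lantern below 0.1 N); the arm keeps its last pose, push and grip.
It fails at once if the glass is bumped (over 3 N) by the fingers, arm or thermometer (contact force between any of the fingers, the arm, thermometer and globe above 3 N).
It fails at once if a bystander is shifted by more than 30 mm or tipped over (distance of any of soap_bottle, round_dispenser, rooster, wick_tin, lamp_oil_can, ceramic_fish, coaster from where it was at the start of the episode above 0.03 m or angle between any of soap_bottle, round_dispenser, rooster, wick_tin, lamp_oil_can, ceramic_fish, coaster's own z axis and vertical above 0.5 rad).
It fails at once if the thermometer is dropped (falls faster than 0.7 m/s out of the fingers) (linear speed of thermometer above 0.7 m/s and contact force between the fingers and thermometer below 0.1 N).
It also fails if it takes over 62 s, if anything falls off the work surface, if the arm or the gripper's body presses on something with over 40 N, if the wrist force passes 120 N, or if a joint passes its speed limit or range.

### The arm

A 6-joint arm with a two-finger parallel gripper is mounted at the origin on the work surface. World frame = base frame: x ahead of the robot, y to its left, z up, the work surface at z = 0. Lengths are in m, angles in degrees, forces in N, time in s.
With the tool pointing down it reaches from about 0.4 to 0.825 m from the base axis. Payload 7 kg.
Tool frame: the origin (TCP) lies on the centre line of the jaws, within the pads' length; the fingertips stand 8 mm ahead of it and the grasp point (between the pads) lies 11 mm behind it; z points along the fingers, y is the line along which they close (so a half turn about z gives the same grasp; the last joint's range is limited). The gripper opens to 88 mm and grips with 3 to 60 N. Pads are 19 mm wide; open, the fingers measure 130 mm over their backs; the gripper's body (78 mm by 193 mm) begins 47 mm behind the grasp point.
Start: joints at [91.392, 20.546, 0.682, 0, -70.136, -16.507], TCP at [0.176, 0.652, 0.235] pointing down, gripper open.
Joint ranges: [-176.03, 176.03], [-82.01, 121.73], [-58.28, 71.71], [-173.87, 95.51], [-174.79, -0.11], [-173.66, 173.66]. Speed limits (degrees/s): [136.94, 136.94, 172.46, 180, 180, 180].

### API

Orientations are given as [roll, pitch, yaw] about the fixed x, y, z axes, in that order (R = Rz(yaw) Ry(pitch) Rx(roll)).
In Python, from plant import r gives the robot as it stands.
- The arm moves only by the tool carry_out, never from a script. Its argument "targets" is a list of rows, each a list of 6 numbers: the shift along the tool's x, y, z scaled (see below), then the turn, a rotation vector about the tool's x, y, z scaled (see below). A call has 1 to 5 rows; each row shifts and turns the commanded pose from where the row before left it, along the tool's axes as they then stand; what a row does not reach is not made up. The controller multiplies each number of a shift by 0.5 m and each number of a turn by 60 degrees. A row lasts 1/8 s, in which the tool goes at most 62.5 mm and 10.7 degrees, less where a joint would pass 70% of its speed; a pose out of reach is approached as far as the arm can. A call with a number of a shift or a turn outside -1 to 1 is refused whole. A call with a gripper value outside its range is refused whole. "hand" is the opening, from 0 (shut) to 1 (fully open), set as the call begins (left out, the last holds). The fingers move at their own pace and stop on an object; "squeeze" is the grip in N (left out, the last holds). Time passes only in rows, so rows that do not move let the fingers close. It gives the time, the measured TCP pose, the force, the opening and the grip force at its end, in the units of the state.
- r.get_state(): the state, without advancing time (a new reading comes with each control period).
- r.capture(name): name is "scene" or "top"; returns the picture (400x640x3 uint8, red, green, blue); there is no depth.
- r.camera_info(name): a dict with "K" (3x3 intrinsics, pixels), "eye" and "attitude" of the camera in the world. Camera axes: x right, y down, z forward; pixel columns grow to the right and rows downward; lengths in m; the calibration is good to about 2 mm. A picture is of the moment at which its call begins. camera_info takes no time and is no camera call.
- r.close_job(): hands the job in; it is judged then, once.
The state is a dict: "time_s": time; "joints": joint angles; "qd": joint speeds; "joint_torque": joint torques, N m; "tcp_pos": TCP position; "eef_rot": TCP orientation; "contact_force": force on the tool from outside, world axes, zero at the start; "moment": the same for the moment, N m; "gripper_width": finger opening in m; "gripper_force": force on a finger pad.
Only numpy, scipy, OpenCV 4.12 (cv2) and the standard library are available. Lean on these libraries where they do the work, as an engineer would, in place of code of your own. Each camera call takes 0.05 s, during which the arm holds its last target. There are 200 camera calls.

## Working session

There is one attempt and no reset: what is moved stays moved. The work goes in short steps, Python scripts to look and compute and a tool call to move; the robot and the scene stay as the last step left them, time stands still between calls to the robot, and variables do not carry over. Pictures are saved under pics/ and viewed, at most 10 in all, crops included, and the job is handed in when it is done.

Besides the shell and the picture viewer there is one more tool, called after "Request:" as a command line: name --pt "numbers of a row" for each row, then --argument value for the rest. carry_out: Moves the arm, as the interface text tells. Its arguments: {"type":"object","properties":{"targets":{"type":"array","items":{"type":"array","items":{"type":"number","minimum":-1,"maximum":1}}},"hand":{"type":"number"},"squeeze":{"type":"number"}},"required":["targets"]}

```bash
mkdir -p pics; ls
python3 - <<'E'
from plant import r
import cv2
for n in("scene","top"):
    i=r.capture(n); cv2.imwrite(f"pics/{n}0.png",i[:,:,::-1]); c=r.camera_info(n); print(n,c)
print(r.get_state())
E
```

```text
pics
scene {'K': array([[513.85615949,   0.        , 312.46990748],
       [  0.        , 513.85615949, 191.00080884],
       [  0.        ,   0.        ,   1.        ]]), 'eye': array([0.96746609, 0.96406542, 1.25840698]), 'attitude': array([-1.34412220e+02,  7.02256818e-02,  1.53062331e+02])}
top {'K': array([[417.01670993,   0.        , 321.34296567],
       [  0.        , 417.01670993, 204.68973401],
       [  0.        ,   0.        ,   1.        ]]), 'eye': array([ 0.30121071, -0.04031044,  1.51767148]), 'attitude': array([-1.73864062e+02, -5.92031505e-02, -8.94771356e+01])}
{'time_s': 0.1, 'joints': array([ 9.13934081e+01,  2.05882029e+01,  6.38752522e-01, -1.63757195e-02,
       -7.01358854e+01, -1.65069968e+01]), 'qd': array([ 0.016042  , -0.05426397,  0.0313435 , -0.04595008,  0.06852296,
       -0.0309462 ]), 'joint_torque': array([-2.60606379e-03, -5.84161770e+01,  2.93751740e+01,  7.01544106e+00,
        1.01287241e-02, -5.61760328e-05]), 'tcp_pos': array([0.17591639, 0.65123373, 0.23370875]), 'eef_rot': array([ 1.79913807e+02, -9.48819680e-03, -1.51191574e+01]), 'contact_force': array([ 0.61562238,  0.19541567, -0.00229143]), 'moment': array([-0.00726199,  0.00580687, -0.00562436]), 'gripper_force': 0.0, 'gripper_width': 0.0873873251527685}
```

View pics/scene0.png

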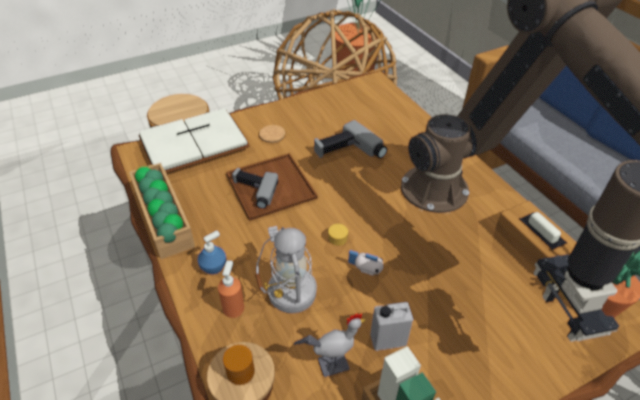

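View pics/top0.png

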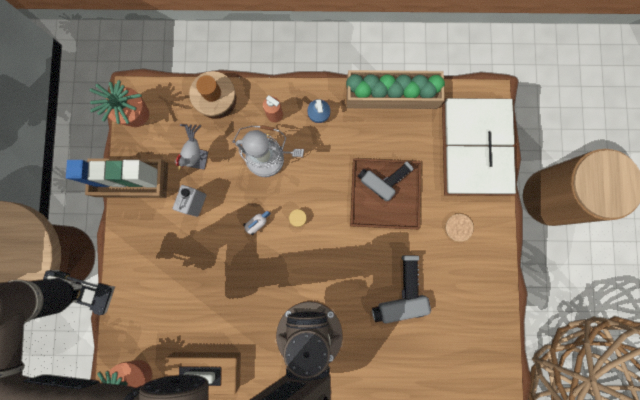

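The top view shows the robot base at about (305,335). Candidates for the thermometer are the small one in the tray, top (380,182) / scene (258,186), and a larger one loose on the table, top (405,300) / scene (352,140). The job needs the smaller one in the tray. The lantern is at top (262,155) / scene (290,270), and its lever pad looks to be at top (297,153). I'll check with close crops.

Run:
```python
import cv2,numpy as np
t=cv2.imread("pics/top0.png");s=cv2.imread("pics/scene0.png")
def crop(i,x,y,w,h,f):
    c=cv2.resize(i[y:y+h,x:x+w],None,fx=f,fy=f,interpolation=cv2.INTER_CUBIC)
    for k in range(0,w,10): cv2.putText(c,str(x+k),(k*f,8),0,.28,(0,255,255),1) if k%20==0 else 0; cv2.line(c,(k*f,10),(k*f,14),(0,255,255),1)
    for k in range(0,h,10): cv2.putText(c,str(y+k),(0,k*f+3),0,.28,(0,255,255),1)
    return c
a=np.hstack([crop(t,345,150,80,60,5)[:300],crop(t,230,115,80,60,5)])
b=np.hstack([crop(s,225,150,100,75,4),crop(s,240,215,100,100,4)[:300]])
cv2.imwrite("pics/c1.png",np.vstack([a,b]))
cv2.imwrite("pics/c2.png",crop(s,245,220,80,100,6)[:600])
```

```text
(no output)
```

View pics/c1.png

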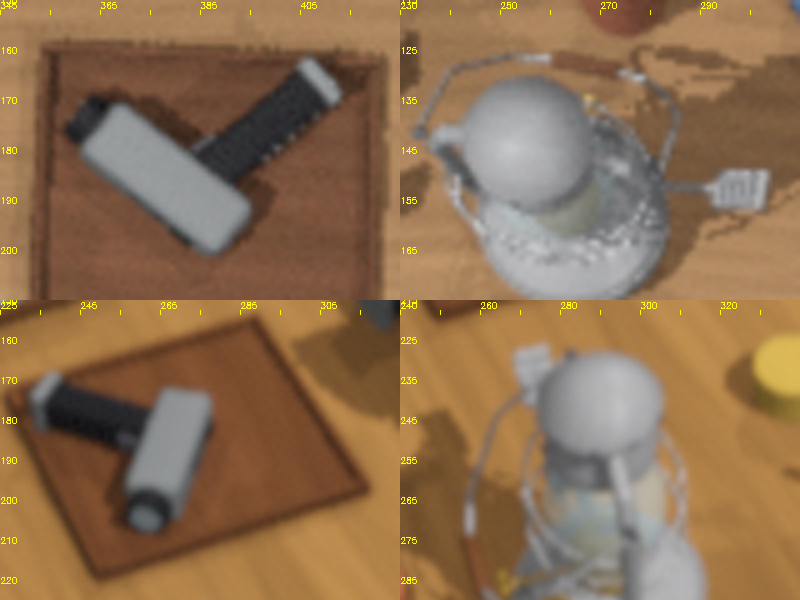

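View pics/c2.png

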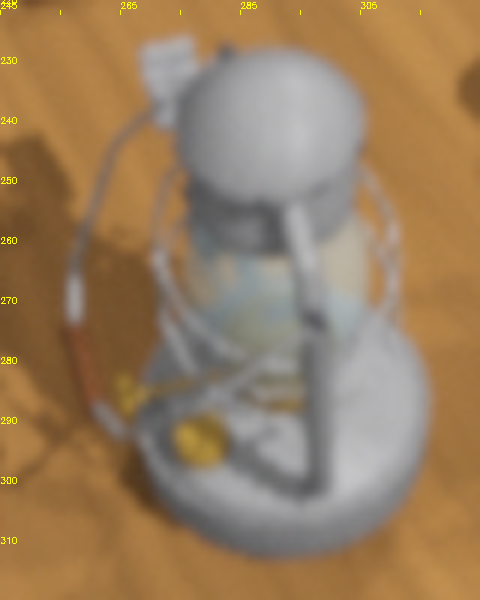

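```bash
cat > h.py <<'E'
import numpy as np,cv2
from scipy.spatial.transform import Rotation as Rot
from scipy.optimize import least_squares
from plant import r
C={n:r.camera_info(n) for n in("scene","top")}
CR={n:Rot.from_euler('xyz',C[n]['attitude'],degrees=True).as_matrix() for n in C}
def proj(n,P):
    p=(np.atleast_2d(P)-C[n]['eye'])@CR[n]@C[n]['K'].T
    return p[:,:2]/p[:,2:]
def onz(n,uv,z):
    d=CR[n]@np.linalg.solve(C[n]['K'],[*uv,1]); e=C[n]['eye']
    return e+d*(z-e[2])/d[2]
def tri(a,b):
    f=lambda p:np.r_[proj('top',p)[0]-a,proj('scene',p)[0]-b]
    s=least_squares(f,[.6,0,.1]); return s.x,np.abs(s.fun).max()
def pose(x,y,z,yaw,P): return np.atleast_2d(P)@Rot.from_euler('z',yaw).as_matrix().T+[x,y,z]
E
python3 - <<'E'
from h import *
np.set_printoptions(precision=4,suppress=True)
print('tri pad',tri((298.6,153),(273,231.3)));print('tri dome',tri((255.6,143.6),(290.2,241)))
print('tri foot',tri((409.8,165.8),(235.5,175)));print('tri nose',tri((360.5,173.5),(262,204)))
# thermometer
m=1e-3*np.array([[60,-22,38],[60,22,38],[-60,22,38],[-60,-22,38],[-25.9,-127.4,21]])
mt=m; ut=np.array([[369.4,171],[361.4,179.6],[387,200.6],[395,192.4],[409.8,165.8]])
# scene: same order
us=np.array([[257,197.5],[268,199.5],[278,173.7],[266.2,172],[235.5,175]])
def f(p):
    P=pose(*p,mt); return np.r_[(proj('top',P)-ut).ravel(),(proj('scene',P)-us).ravel()]
s=least_squares(f,[.55,-.2,.008,.9],loss='soft_l1'); T=s.x
print('therm',T[:3],np.degrees(T[3]));print(s.fun.reshape(-1,2))
# lantern
a=np.linspace(0,2*np.pi,90)
def g(p):
    l=lambda P:pose(p[0],p[1],0,p[2],1e-3*np.array(P,float))
    tk=lambda z:l([[68*np.cos(t),68*np.sin(t),z] for t in a])
    S=np.vstack([proj('scene',tk(56)),proj('scene',tk(0))]);Tp=np.vstack([proj('top',tk(56)),proj('top',tk(0))])
    pad=l([18,-124,132])
    return np.r_[proj('top',pad)[0]-[298.6,153],proj('scene',pad)[0]-[273,231.3],S[:,0].max()-316.3,S[:,1].max()-312.5,Tp[:,0].max()-283.6]
s=least_squares(g,[.67,.13,0],loss='soft_l1');L=s.x
print('lantern',L[:2],np.degrees(L[2]),s.fun)
print('axis at z.235',tri((255.6,143.6),(290.2,241))[0])
for n,uv,z in [('tin',(297.5,217.5),.038),('fish',(257,222),.04),('can',(188,201),.1),('blue disp',(319,112),.07),('terra',(272,110),.09),('rooster',(190,152),.1),('tray TL',(355,160),.018),('tray BR',(420,228),.018),('trayBL',(352,226),.018),('trayTR',(421,160),.018),('coaster',(459,227),.013)]: print(n,onz('top',uv,z))
# overlay
i=cv2.imread('pics/top0.png');j=cv2.imread('pics/scene0.png')
box=1e-3*np.array([[x,y,z] for z in(0,42) for x,y in((62.5,24),(62.5,-24),(-62.5,-24),(-62.5,24))])
def draw(im,n,P,c,close=True):
    cv2.polylines(im,[np.round(proj(n,P)*F-O).astype(int)],close,c,1)
out=[]
for n,im,offs in(('top',i,((345,150),(230,115))),('scene',j,((225,150),(240,215)))):
  for o in offs:
    F=5;O=np.array(o)*5
    c=cv2.resize(im[o[1]:o[1]+(60 if n=='top' else 100),o[0]:o[0]+80],None,fx=5,fy=5,interpolation=cv2.INTER_CUBIC)
    draw(c,n,pose(*T,box[4:]),(0,255,0));
    hd=np.array([-.199,-.98,0]);hm=np.array([-.0315,-.0666,.021])
    draw(c,n,pose(*T,np.array([hm-hd*.04,hm+hd*.06])),(0,0,255),False)
    draw(c,n,pose(*T,np.array([[.0625,0,.021],[.08,0,.021]])),(255,0,255),False)
    l=lambda P:pose(L[0],L[1],0,L[2],1e-3*np.array(P,float))
    for z,R in((0,68),(56,68),(264,3)): draw(c,n,l([[R*np.cos(t),R*np.sin(t),z] for t in a]),(0,255,0))
    pv=lambda x,d,h=0:[x,-64-d*np.cos(.55)+0,92+d*np.sin(.55)+h]
    draw(c,n,l([pv(5,52),pv(31,52),pv(31,94),pv(5,94)]),(0,0,255))
    for y in(-70,70): draw(c,n,l([[0,y,60],[0,y,210]]),(255,0,0),False)
    out.append(c)
W=np.zeros((800,800,3),np.uint8);W[:300]=np.hstack(out[:2]);W[300:]=np.hstack(out[2:])
cv2.imwrite('pics/c3.png',cv2.resize(W,(600,600),interpolation=cv2.INTER_AREA))
E
```

```text
tri pad (array([0.6257, 0.0377, 0.1343]), np.float64(0.2120118144005687))
tri dome (array([0.6302, 0.1688, 0.2326]), np.float64(0.21702452263235728))
tri foot (array([ 0.6055, -0.3603,  0.0217]), np.float64(0.6204136512727985))
tri nose (array([ 0.5768, -0.1814,  0.0239]), np.float64(0.06723382748930362))
therm [ 0.5294 -0.2442  0.001 ] 48.86051486406267
[[ 0.3532 -0.4693]
 [ 0.3204 -0.047 ]
 [ 0.063   1.0314]
 [ 0.081   0.1057]
 [-3.8387 -0.235 ]
 [-1.4624 -1.8954]
 [ 0.0297 -1.628 ]
 [ 0.4715  0.6375]
 [ 0.3081  0.2749]
 [-0.076   2.232 ]]
lantern [0.6282 0.1655] -9.210740921307941 [-0.5787 -0.178   0.4781  1.2097 -0.2578 -0.7702  0.9033]
axis at z.235 [0.6302 0.1688 0.2326]
tin [0.4137 0.044  0.038 ]
fish [0.3962 0.1873 0.04  ]
can [0.4621 0.4159 0.1   ]
blue disp [ 0.7902 -0.029   0.07  ]
terra [0.7892 0.1368 0.09  ]
rooster [0.633  0.4164 0.1   ]
tray TL [ 0.628 -0.162  0.018]
tray BR [ 0.3814 -0.3959  0.018 ]
trayBL [ 0.3864 -0.1514  0.018 ]
trayTR [ 0.6303 -0.4036  0.018 ]
coaster [ 0.3866 -0.538   0.013 ]
```

View pics/c3.png

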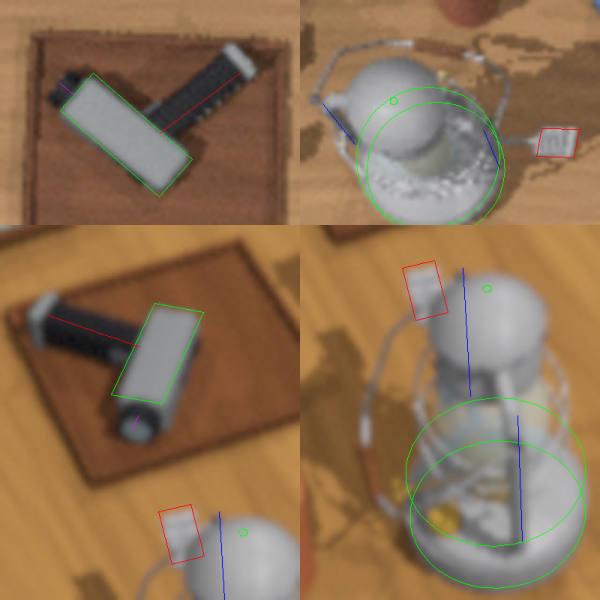

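The overlay fits the lantern: tank rings, pad outline and tubes lie on the picture, and the pad triangulates to z 0.134 against 0.132 given. The tray thermometer is the small one, about 125 mm long. My handle-foot model point was wrong, so I'll refit with it corrected.

```bash
cat >> h.py <<'E'
def plan(pos,rpy,n=None):
    "rows from the measured pose to pos, rpy (deg)"
    s=r.get_state();R=Rot.from_euler('xyz',s['eef_rot'],degrees=True);p=np.array(s['tcp_pos'])
    G=Rot.from_euler('xyz',rpy,degrees=True);rv=(R.inv()*G).as_rotvec(degrees=True)
    d=np.array(pos)-p;n=n or int(max(np.ceil(np.linalg.norm(d)/.06),np.ceil(np.linalg.norm(rv)/10),1))
    print(n,'rows')
    for k in range(n):
        print((np.r_[R.inv().apply(d/n)/.5,rv/n/60]).round(3).tolist()); R=R*Rot.from_rotvec(rv/n,degrees=True)
E
python3 - <<'E'
from h import *
np.set_printoptions(precision=4,suppress=True)
m=1e-3*np.array([[60,-22,38],[60,22,38],[-60,22,38],[-60,-22,38],[-44,-125,23],[80,0,21]])
ut=np.array([[369.4,171],[361.4,179.6],[387,200.6],[395,192.4],[409.8,165.8],[360,173.2]])
us=np.array([[257,197.5],[268,199.5],[278,173.7],[266.2,172],[235.5,175],[262,204]])
def f(p):
    P=pose(*p,m); return np.r_[(proj('top',P)-ut).ravel(),(proj('scene',P)-us).ravel()]
for prior in(0,1):
    s=least_squares(lambda p:np.r_[f(p),prior*1000*(p[2]-.008)],[.53,-.24,.008,.9],loss='soft_l1');T=s.x
    print('therm',T[:3],np.degrees(T[3]),s.fun[:24].reshape(-1,2).tolist() if prior else '')
    print('handle',pose(*T,[-.0315,-.0666,.021]),'lens',pose(*T,[.08,0,.021]))
plan([.3,.35,.3],[180,0,-33])
E
```

```text
therm [ 0.53   -0.2436  0.0009] 51.78604768356762 
handle [[ 0.5629 -0.3095  0.0219]] lens [[ 0.5795 -0.1807  0.0219]]
therm [ 0.5302 -0.2412  0.0072] 52.01305198504257 [[-1.130727294273015, -0.5603596483763624], [-0.6784360493972486, 0.33055900051178355], [0.3403846783858171, 0.09562341411583475], [-0.13825100949560465, -1.2974761149802134], [-1.898041503916943, 1.11941230903318], [-0.34525507703466474, -0.5816695258741049], [-0.6649382712424199, -2.160850268909428], [1.090101406030385, -2.3866597175195636], [-0.3039124340442072, -0.44460509103805634], [-0.6929338768370599, -0.35585357527475026], [0.8997399984129402, -0.9549216710289556], [-0.5031963167987215, -0.008854025298177248]]
handle [[ 0.5633 -0.307   0.0282]] lens [[ 0.5795 -0.1781  0.0282]]
6 rows
[0.066, 0.086, -0.022, 0.0, -0.0, 0.05]
[0.071, 0.083, -0.022, 0.0, -0.0, 0.05]
[0.075, 0.079, -0.022, 0.0, -0.0, 0.05]
[0.079, 0.075, -0.022, 0.0, -0.0, 0.05]
[0.082, 0.071, -0.022, 0.0, -0.0, 0.05]
[0.086, 0.066, -0.022, 0.0, -0.0, 0.05]
```

Request:
carry_out --pt "0 0 -0.03 0 0 0.144" --pt "0 0 -0.03 0 0 0.144" --pt "0 0 -0.03 0 0 0.144" --pt "0 0 -0.03 0 0 0.144" --pt "0.109 0.036 0 0 0 0" --hand 1

```text
time_s: 0.72
tcp_pos: [0.1969, 0.6001, 0.2936]
eef_rot: [180.0, -0.0, -49.7]
contact_force: [1.0, -0.9, 1.0]
gripper_width: 0.0879
gripper_force: 0.0
```

Request:
carry_out --pt "0.109 0.036 0 0 0 0" --pt "0.109 0.036 0 0 0 0" --pt "0.109 0.036 0 0 0 0" --pt "0.109 0.036 0 0 0 0" --pt "0.109 0.036 0 0 0 0"

```text
time_s: 1.35
tcp_pos: [0.3055, 0.3305, 0.2944]
eef_rot: [180.0, -0.0, -49.7]
contact_force: [0.4, 0.1, 0.6]
gripper_width: 0.0878
gripper_force: 0.0
```

Request:
carry_out --pt "0.109 0.036 0 0 0 0" --pt "0.109 0.036 0 0 0 0" --pt "0.109 0.036 0 0 0 0" --pt "0.109 0.036 0 0 0 0" --pt "0.109 0.036 0 0 0 0"

```text
time_s: 1.98
tcp_pos: [0.4131, 0.0646, 0.2947]
eef_rot: [-180.0, 0.0, -49.6]
contact_force: [0.1, 1.1, -0.3]
gripper_width: 0.0877
gripper_force: 0.0
```

Request:
carry_out --pt "0.109 0.036 0 0 0 0" --pt "0.109 0.036 0 0 0 0" --pt "0.109 0.036 0 0 0 0" --pt "0.109 0.036 0 0 0 0" --pt "0.109 0.036 0 0 0 0"

```text
time_s: 2.6
tcp_pos: [0.521, -0.2015, 0.2943]
eef_rot: [180.0, 0.0, -49.7]
contact_force: [1.7, 0.1, 1.3]
gripper_width: 0.0877
gripper_force: 0.0
```

```bash
python3 -c "
from h import *
s=r.get_state();print(s['tcp_pos'],s['eef_rot'],s['joints'],s['time_s']);plan([.563,-.307,.12],[180,0,-49.5])"
```

```text
[ 0.52101657 -0.20151216  0.29427166] [ 1.79995928e+02  2.09836257e-02 -4.96872386e+01] [-1.07348190e+00  7.64433745e+00 -8.73037454e+00 -1.36020800e-02
 -7.36422162e+01  4.13900768e+01] 2.6
4 rows
[0.054, 0.018, 0.087, 0.0, 0.0, -0.001]
[0.054, 0.018, 0.087, 0.0, 0.0, -0.001]
[0.054, 0.018, 0.087, 0.0, 0.0, -0.001]
[0.054, 0.018, 0.087, 0.0, 0.0, -0.001]
```

Request:
carry_out --pt "0.054 0.018 0.087 0 0 0" --pt "0.054 0.018 0.087 0 0 0" --pt "0.054 0.018 0.087 0 0 0" --pt "0.054 0.018 0.087 0 0 0" --pt "0 0 0 0 0 0"

```text
time_s: 3.22
tcp_pos: [0.5607, -0.3059, 0.1154]
eef_rot: [179.7, 0.4, -49.8]
contact_force: [-1.0, -0.1, -0.2]
gripper_width: 0.0875
gripper_force: 0.0
```

Run:
```python
from h import *
s=r.get_state();print(s['tcp_pos'],s['eef_rot'])
for n,o in(('top',(340,120)),('scene',(190,110))):
    i=r.capture(n)[:,:,::-1].copy();c=cv2.resize(i[o[1]:o[1]+120,o[0]:o[0]+100],None,fx=4,fy=4,interpolation=cv2.INTER_CUBIC)
    for P,col in(((.563,-.307,.029),(0,0,255)),(s['tcp_pos'],(0,255,0))): cv2.circle(c,tuple(np.round((proj(n,P)[0]-o)*4).astype(int)),4,col,1)
    globals()[n]=c
cv2.imwrite('pics/d1.png',np.hstack([top,scene]))
```

```text
[ 0.56065718 -0.30585378  0.11539991] [179.72768885   0.40401478 -49.81592694]
```

View pics/d1.png

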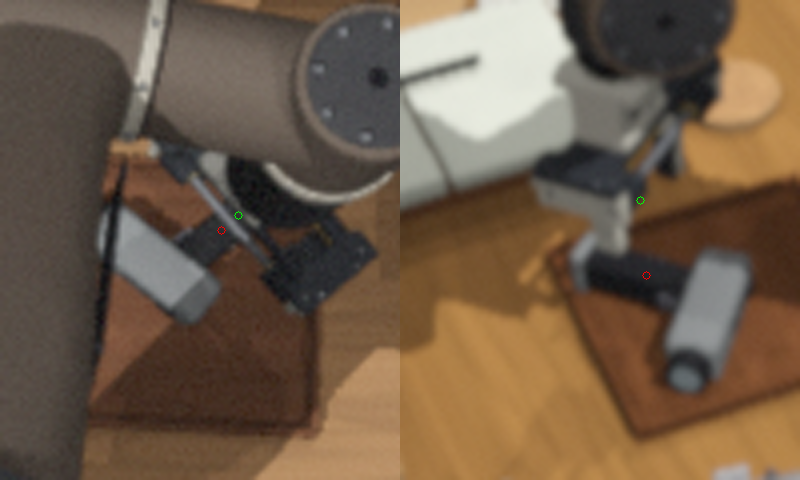

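Both views put the red handle point on the handle, top (221,230) and scene (646,275). The fingers straddle it, so I'll descend.

Request:
carry_out --pt "0.005 0 0.06 0 0 0" --pt "0 0 0.06 0 0 0" --pt "0 0 0.04 0 0 0" --pt "0 0 0.02 0 0 0" --pt "0 0 0 0 0 0"

```text
time_s: 3.95
tcp_pos: [0.5653, -0.3068, 0.0315]
eef_rot: [-180.0, -0.0, -49.6]
contact_force: [-0.8, 0.6, 0.4]
gripper_width: 0.0875
gripper_force: 0.0
```

Request:
carry_out --pt "0 0 0 0 0 0" --pt "0 0 0 0 0 0" --pt "0 0 0 0 0 0" --pt "0 0 0 0 0 0" --pt "0 0 0 0 0 0" --hand 0 --squeeze 45

```text
time_s: 4.58
tcp_pos: [0.5648, -0.3071, 0.0306]
eef_rot: [180.0, 0.0, -49.7]
contact_force: [-0.3, 0.4, 0.1]
gripper_width: 0.0432
gripper_force: 0.0
```

Request:
carry_out --pt "0 0 0 0 0 0" --pt "0 0 0 0 0 0" --pt "0 0 0 0 0 0"

```text
time_s: 4.95
tcp_pos: [0.5647, -0.3071, 0.0305]
eef_rot: [180.0, 0.0, -49.7]
contact_force: [-1.3, -1.0, 0.3]
gripper_width: 0.0338
gripper_force: 45.0
```

Request:
carry_out --pt "0 0 -0.02 0 0 0" --pt "0 0 -0.05 0 0 0" --pt "0 0 -0.08 0 0 0" --pt "0 0 -0.07 0 0 0" --pt "0 0 0 0 0 0"

```text
time_s: 5.58
tcp_pos: [0.5667, -0.3077, 0.1447]
eef_rot: [-179.8, -0.3, -49.7]
contact_force: [0.8, 0.4, -1.7]
gripper_width: 0.0334
gripper_force: 45.0
```

```bash
python3 -c "
from h import *
plan([.4156,.0522,.1375],[180,0,-89.7],10)"
```

```text
10 rows
[-0.074, -0.024, 0.001, -0.001, -0.0, 0.067]
[-0.076, -0.018, 0.001, -0.001, -0.0, 0.067]
[-0.077, -0.013, 0.001, -0.001, -0.0, 0.067]
[-0.078, -0.008, 0.001, -0.001, -0.0, 0.067]
[-0.078, -0.002, 0.001, -0.001, -0.0, 0.067]
[-0.078, 0.003, 0.001, -0.001, -0.0, 0.067]
[-0.078, 0.009, 0.001, -0.001, -0.0, 0.067]
[-0.077, 0.014, 0.001, -0.001, -0.0, 0.067]
[-0.076, 0.02, 0.001, -0.001, -0.0, 0.067]
[-0.074, 0.025, 0.001, -0.001, -0.0, 0.067]
```

Request:
carry_out --pt "-0.074 -0.024 0 0 0 0.067" --pt "-0.076 -0.018 0 0 0 0.067" --pt "-0.077 -0.013 0 0 0 0.067" --pt "-0.078 -0.008 0 0 0 0.067" --pt "-0.078 -0.002 0 0 0 0.067"

```text
time_s: 6.2
tcp_pos: [0.4884, -0.1259, 0.14]
eef_rot: [179.9, 0.0, -69.9]
contact_force: [0.8, 1.9, -2.6]
gripper_width: 0.0339
gripper_force: 45.0
```

Request:
carry_out --pt "-0.078 0.003 0 0 0 0.067" --pt "-0.078 0.009 0 0 0 0.067" --pt "-0.077 0.014 0 0 0 0.067" --pt "-0.076 0.02 0 0 0 0.067" --pt "-0.074 0.025 0.015 0 0 0.067"

```text
time_s: 6.82
tcp_pos: [0.4134, 0.0547, 0.1331]
eef_rot: [-180.0, 0.0, -90.0]
contact_force: [0.7, 0.2, -1.7]
gripper_width: 0.0336
gripper_force: 45.0
```

Request:
carry_out --pt "0 0 0 0 0 0" --pt "0 0 0 0 0 0"

```text
time_s: 7.08
tcp_pos: [0.4139, 0.0536, 0.133]
eef_rot: [180.0, -0.0, -89.8]
contact_force: [0.3, 0.4, -1.5]
gripper_width: 0.0337
gripper_force: 45.0
```

Run:
```python
from h import *
s=r.get_state();print(s['tcp_pos'],s['eef_rot'],s['gripper_width'])
for n,o in(('top',(230,120)),('scene',(235,195))):
    i=r.capture(n)[:,:,::-1].copy();c=cv2.resize(i[o[1]:o[1]+120,o[0]:o[0]+80],None,fx=5,fy=5,interpolation=cv2.INTER_CUBIC)
    for k in range(0,120,10):
        cv2.putText(c,str(o[1]+k),(0,k*5+3),0,.3,(0,255,255),1);
        if k%20==0 and k<80: cv2.putText(c,str(o[0]+k),(k*5,8),0,.3,(0,255,255),1)
    globals()[n]=c
cv2.imwrite('pics/d2.png',np.hstack([top,scene]))
```

```text
[0.41391874 0.05361079 0.13295967] [ 1.79976089e+02 -1.53230023e-02 -8.97855337e+01] 0.0336821988858072
```

View pics/d2.png

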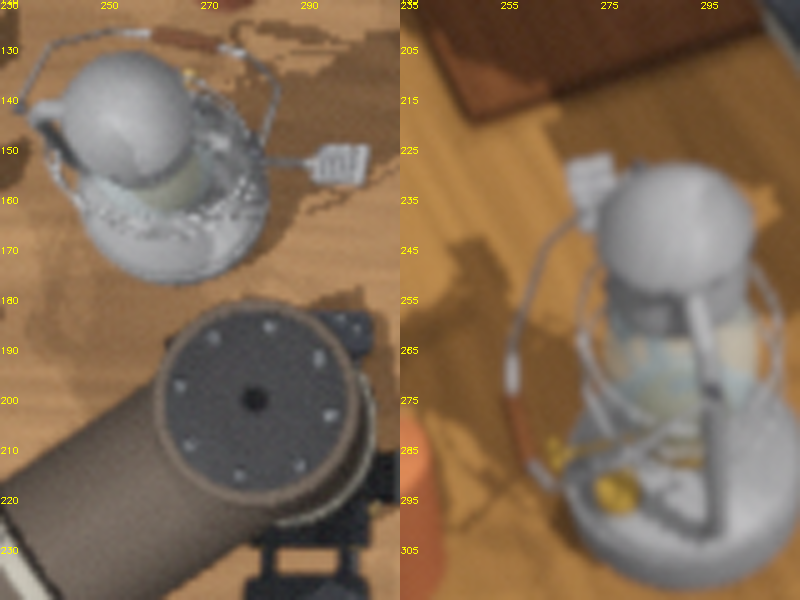

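Run:
```python
from h import *
np.set_printoptions(precision=4,suppress=True)
a=np.linspace(0,2*np.pi,180)
def g(p):
    l=lambda P:pose(p[0],p[1],0,p[2],1e-3*np.array(P,float))
    tk=lambda z:l([[68*np.cos(t),68*np.sin(t),z] for t in a])
    S=np.vstack([proj('scene',tk(50)),proj('scene',tk(0))]);Tp=np.vstack([proj('top',tk(50)),proj('top',tk(0))])
    pad=l([18,-124,132])
    return np.r_[proj('top',pad)[0]-[298.4,153],proj('scene',pad)[0]-[273,231.3],S[:,0].max()-316.3,S[:,0].min()-268,S[:,1].max()-312.5,Tp[:,0].max()-283.8,Tp[:,0].min()-245,Tp[:,1].max()-176.7]
L=least_squares(g,[.63,.165,-.15]);print(L.x,np.degrees(L.x[2]),L.fun);L=L.x
s=r.get_state();R=Rot.from_euler('xyz',s['eef_rot'],degrees=True).as_matrix();p=s['tcp_pos']
psi=s['eef_rot'][2];phi=np.radians(psi+52+49.7)
# handle_mid rel: TCP z at grasp .0305 with therm z .008
o=np.array(p)-[0,0,.0305-.008];o[:2]-=pose(0,0,0,phi,[-.0315,-.0666,0])[0,:2]
T=(*o,phi);lens=pose(*T,[.08,0,.021])[0];c=np.array([L[0],L[1],.136])
print('origin',o,np.degrees(phi),'centre in lens frame',Rot.from_euler('z',-phi).apply(c-lens),'lens in lantern',Rot.from_euler('z',-L[2]).apply(lens-c))
n='scene';i=r.capture(n)[:,:,::-1].copy();q=proj(n,lens)[0].astype(int);O=np.array([q[0]-50,q[1]-60]);print(O)
cr=cv2.resize(i[O[1]:O[1]+100,O[0]:O[0]+130],None,fx=6,fy=6,interpolation=cv2.INTER_CUBIC)
d=lambda P,col,cl:cv2.polylines(cr,[np.round((proj(n,pose(*T,1e-3*np.array(P,float)))-O)*6).astype(int)],cl,col,1)
d([[62.5,24,42],[62.5,-24,42],[-62.5,-24,42],[-62.5,24,42]],(0,255,0),True);d([[62.5,0,21],[80,0,21]],(255,0,255),False);d([[-18,0,21],[-44,-125,21]],(0,0,255),False)
d([[62.5,24,0],[-62.5,24,0]],(0,200,0),False)
cv2.imwrite('pics/d3.png',cr)
```

```text
[ 0.63    0.1658 -0.1761] -10.088583594622035 [-0.4916 -0.1533  0.5595  1.2881 -0.7834 -0.2861 -0.4236  0.6255  0.2535
  1.1256]
origin [0.4315 0.1248 0.1105] 11.801445416162238 centre in lens frame [ 0.1228 -0.0004  0.0045] lens in lantern [-0.1141 -0.0454 -0.0045]
[275 182]
```

View pics/d3.png

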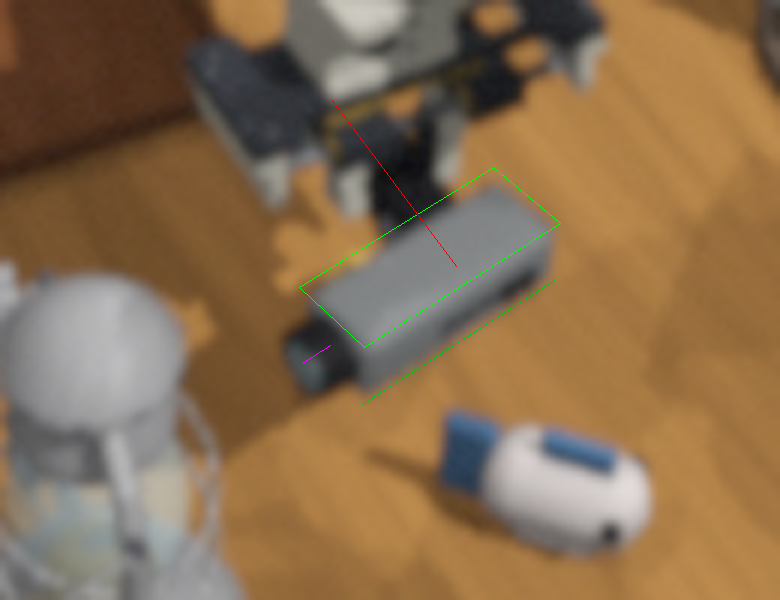

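The thermometer is level and its outline matches the prediction, with the lens at crop (303,367) against (303,362) predicted. The globe centre works out at (0.123, 0.000, 0.005) in the lens frame. I'll raise it 4 mm and hold.

Request:
carry_out --pt "0 0 -0.009 0 0 0" --pt "0 0 0 0 0 0" --pt "0 0 0 0 0 0" --pt "0 0 0 0 0 0" --pt "0 0 0 0 0 0"

```text
time_s: 7.85
tcp_pos: [0.4141, 0.0537, 0.1375]
eef_rot: [180.0, -0.0, -89.9]
contact_force: [0.3, -0.8, -2.2]
gripper_width: 0.0336
gripper_force: 45.0
```

Request:
carry_out --pt "0 0 0 0 0 0" --pt "0 0 0 0 0 0" --pt "0 0 0 0 0 0" --pt "0 0 0 0 0 0" --pt "0 0 0 0 0 0"

```text
time_s: 8.48
tcp_pos: [0.4141, 0.0537, 0.1376]
eef_rot: [180.0, 0.0, -89.9]
contact_force: [0.4, 0.4, -1.8]
gripper_width: 0.0337
gripper_force: 45.0
```

Request:
carry_out --pt "0 0 0 0 0 0" --pt "0 0 0 0 0 0" --pt "0 0 0 0 0 0" --pt "0 0 0 0 0 0" --pt "0 0 0 0 0 0"

```text
time_s: 9.1
tcp_pos: [0.4142, 0.0537, 0.1376]
eef_rot: [-180.0, 0.0, -89.9]
contact_force: [-0.5, 0.4, -2.3]
gripper_width: 0.0338
gripper_force: 45.0
```

Request:
carry_out --pt "0 0 0 0 0 0" --pt "0 0 0 0 0 0" --pt "0 0 0 0 0 0" --pt "0 0 0 0 0 0" --pt "0 0 0 0 0 0"

```text
time_s: 9.72
tcp_pos: [0.4141, 0.0537, 0.1376]
eef_rot: [180.0, -0.0, -89.9]
contact_force: [0.4, -0.9, -2.3]
gripper_width: 0.0334
gripper_force: 45.0
```

```bash
python3 -c "
from h import *
plan([.5647,-.3071,.1400],[180,0,-49.7],10)"
```

```text
10 rows
[0.072, -0.03, -0.0, 0.0, -0.0, -0.067]
[0.074, -0.025, -0.0, 0.0, -0.0, -0.067]
[0.076, -0.02, -0.0, 0.0, -0.0, -0.067]
[0.077, -0.014, -0.0, 0.0, -0.0, -0.067]
[0.078, -0.009, -0.0, 0.0, -0.0, -0.067]
[0.078, -0.003, -0.0, 0.0, -0.0, -0.067]
[0.078, 0.002, -0.0, 0.0, -0.0, -0.067]
[0.078, 0.008, -0.0, 0.0, -0.0, -0.067]
[0.077, 0.013, -0.0, 0.0, -0.0, -0.067]
[0.076, 0.018, -0.0, 0.0, -0.0, -0.067]
```

Request:
carry_out --pt "0.072 -0.03 0 0 0 -0.067" --pt "0.074 -0.025 0 0 0 -0.067" --pt "0.076 -0.02 0 0 0 -0.067" --pt "0.077 -0.014 0 0 0 -0.067" --pt "0.078 -0.009 0 0 0 -0.067"

```text
time_s: 10.35
tcp_pos: [0.4903, -0.1281, 0.1375]
eef_rot: [-180.0, -0.0, -69.6]
contact_force: [1.0, 1.1, -1.5]
gripper_width: 0.0336
gripper_force: 45.0
```

Request:
carry_out --pt "0.078 -0.003 0 0 0 -0.067" --pt "0.078 0.002 0 0 0 -0.067" --pt "0.078 0.008 0 0 0 -0.067" --pt "0.077 0.013 0 0 0 -0.067" --pt "0.076 0.018 0 0 0 -0.067"

```text
time_s: 10.98
tcp_pos: [0.5655, -0.3083, 0.1372]
eef_rot: [180.0, 0.0, -49.5]
contact_force: [0.8, 0.4, -1.5]
gripper_width: 0.0335
gripper_force: 45.0
```

Request:
carry_out --pt "0 0 0.05 0 0 0" --pt "0 0 0.05 0 0 0" --pt "0 0 0.05 0 0 0" --pt "0 0 0.04 0 0 0" --pt "0 0 0 0 0 0"

```text
time_s: 11.6
tcp_pos: [0.5638, -0.3068, 0.0406]
eef_rot: [179.9, 0.2, -49.7]
contact_force: [-0.3, -0.4, -2.1]
gripper_width: 0.0336
gripper_force: 45.0
```

```bash
python3 -c "
from h import *
plan([.5647,-.3071,.0305],[180,0,-49.7],1)
s=r.get_state();print(s['tcp_pos'],s['eef_rot'],s['contact_force'])"
```

```text
1 rows
[0.002, -0.001, 0.02, 0.002, 0.003, 0.0]
[ 0.56380843 -0.3067806   0.04062317] [179.86973183   0.18171829 -49.68790976] [-0.25631113 -0.38280802 -2.06854996]
```

Request:
carry_out --pt "0 0 0.007 0 0 0" --pt "0 0 0.007 0 0 0" --pt "0 0 0.005 0 0 0" --pt "0 0 0 0 0 0"

```text
time_s: 12.1
tcp_pos: [0.5648, -0.307, 0.0331]
eef_rot: [180.0, 0.0, -49.7]
contact_force: [-0.8, -0.3, -2.2]
gripper_width: 0.0336
gripper_force: 45.0
```

Request:
carry_out --pt "0 0 0.003 0 0 0" --pt "0 0 0 0 0 0"

```text
time_s: 12.35
tcp_pos: [0.565, -0.3072, 0.0318]
eef_rot: [180.0, -0.0, -49.7]
contact_force: [-0.5, -1.1, 1.9]
gripper_width: 0.0336
gripper_force: 45.0
```

Request:
carry_out --pt "0 0 0.001 0 0 0" --pt "0 0 0 0 0 0"

```text
time_s: 12.6
tcp_pos: [0.5651, -0.3073, 0.0315]
eef_rot: [180.0, -0.0, -49.7]
contact_force: [-2.9, 0.3, 5.0]
gripper_width: 0.0337
gripper_force: 45.0
```

Request:
carry_out --pt "0 0 0 0 0 0" --pt "0 0 0 0 0 0" --pt "0 0 0 0 0 0" --pt "0 0 0 0 0 0" --pt "0 0 0 0 0 0" --hand 1

```text
time_s: 13.22
tcp_pos: [0.5652, -0.3071, 0.031]
eef_rot: [-180.0, -0.0, -49.7]
contact_force: [0.4, 0.2, -0.3]
gripper_width: 0.078
gripper_force: 0.0
```

Request:
carry_out --pt "0 0 0 0 0 0" --pt "0 0 -0.02 0 0 0" --pt "0 0 -0.06 0 0 0" --pt "0 0 -0.1 0 0 0" --pt "0 0 -0.1 0 0 0"

```text
time_s: 13.85
tcp_pos: [0.5649, -0.3071, 0.1732]
eef_rot: [180.0, -0.0, -49.7]
contact_force: [0.8, -0.1, 0.7]
gripper_width: 0.0877
gripper_force: 0.0
```

Request:
carry_out --pt "0 0 -0.05 0 0 0" --pt "0 0 0 0 0 0" --hand 0

```text
time_s: 14.1
tcp_pos: [0.5664, -0.3076, 0.1998]
eef_rot: [-179.8, -0.3, -49.7]
contact_force: [0.4, 0.3, -0.6]
gripper_width: 0.0731
gripper_force: 0.0
```

```bash
python3 -c "
from h import *
s=r.get_state();print(s['tcp_pos'],s['eef_rot'],s['joints'],s['time_s'])
n='scene';o=(215,140);i=r.capture(n)[:,:,::-1];cv2.imwrite('pics/d4.png',cv2.resize(i[o[1]:o[1]+180,o[0]:o[0]+160],None,fx=3,fy=3,interpolation=cv2.INTER_CUBIC))"
```

```text
[ 0.56636296 -0.307555    0.19981729] [-179.81926853   -0.27773953  -49.66334181] [-1.11709175e+01  1.88203185e+01 -6.52967400e+00  3.48524831e-02
 -6.43201385e+01  5.14930011e+01] 14.1
```

View pics/d4.png

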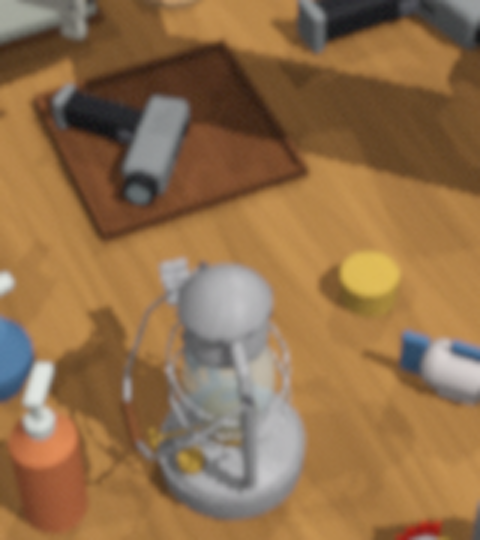

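The thermometer is back flat in its tray at crop (155,150), and every bystander in view is where it stood. Next is the lever: tool leaning 20° outward, fingers closed, approaching from above the pad.

```bash
cat >> h.py <<'E'
LQ=Rot.from_euler('z',-9.7,degrees=True)
def lev(tip,beta=20):
    b=np.radians(beta);z=np.array([0,np.sin(b),-np.cos(b)]);y=np.array([1.,0,0]);x=np.cross(y,z)
    M=None
    for s in(1,-1):
        m=LQ.as_matrix()@np.column_stack([s*x,s*y,z]); e=Rot.from_matrix(m).as_euler('xyz',degrees=True)
        if M is None or abs(e[2]+100)<abs(M[2]+100): M=e
    return LQ.apply(1e-3*np.array(tip)-.008*z)+[.6292,.1655,0],M
E
python3 -c "
from h import *
for t in((12,-135,180),(12,-130,64)): print(lev(t))
plan(*lev((12,-135,180)),9)
"
```

```text
(array([0.61782136, 0.02771112, 0.18751754]), array([-180. ,   20. ,  -99.7]))
(array([0.61866381, 0.03263963, 0.07151754]), array([-180. ,   20. ,  -99.7]))
9 rows
[-0.049, -0.057, 0.002, 0.016, -0.035, 0.092]
[-0.054, -0.052, 0.005, 0.016, -0.035, 0.092]
[-0.059, -0.046, 0.008, 0.016, -0.035, 0.092]
[-0.063, -0.04, 0.011, 0.016, -0.035, 0.092]
[-0.066, -0.034, 0.014, 0.016, -0.035, 0.092]
[-0.068, -0.027, 0.017, 0.016, -0.035, 0.092]
[-0.07, -0.02, 0.02, 0.016, -0.035, 0.092]
[-0.071, -0.013, 0.023, 0.016, -0.035, 0.092]
[-0.071, -0.006, 0.025, 0.016, -0.035, 0.092]
```

Request:
carry_out --pt "-0.049 -0.057 0.002 0.016 -0.035 0.092" --pt "-0.054 -0.052 0.005 0.016 -0.035 0.092" --pt "-0.059 -0.046 0.008 0.016 -0.035 0.092" --pt "-0.063 -0.04 0.011 0.016 -0.035 0.092" --pt "-0.066 -0.034 0.014 0.016 -0.035 0.092" --hand 0

```text
time_s: 14.78
tcp_pos: [0.5933, -0.1198, 0.1893]
eef_rot: [-178.0, 11.4, -77.4]
contact_force: [0.4, 0.6, -0.3]
gripper_width: 0.0189
gripper_force: 0.0
```

Request:
carry_out --pt "-0.068 -0.027 0.017 0.016 -0.035 0.092" --pt "-0.07 -0.02 0.02 0.016 -0.035 0.092" --pt "-0.071 -0.013 0.023 0.016 -0.035 0.092" --pt "-0.05 -0.006 0.018 0.016 -0.035 0.092" --pt "0 0 0 0 0 0"

```text
time_s: 15.4
tcp_pos: [0.6152, 0.018, 0.185]
eef_rot: [179.7, 20.1, -99.9]
contact_force: [0.2, -0.2, -0.6]
gripper_width: 0.0005
gripper_force: 0.0
```

```bash
python3 -c "
from h import *
s=r.get_state();print(s['tcp_pos'],s['eef_rot'],s['joints'],s['time_s'],s['gripper_width'],s['contact_force'])
plan(*lev((12,-131,150)),2)"
```

```text
[0.61515739 0.01802703 0.18495507] [179.677959    20.12913631 -99.90844338] [  6.87238527  17.02866451  -5.29463935 -21.68045792 -63.66894238
  -7.69754489] 15.4 0.0004926629731884913 [ 0.15980447 -0.1655604  -0.62829846]
2 rows
[-0.004, -0.001, 0.031, 0.002, 0.001, -0.002]
[-0.004, -0.001, 0.031, 0.002, 0.001, -0.002]
```

Request:
carry_out --pt "-0.004 -0.001 0.031 0 0 0" --pt "-0.004 -0.001 0.031 0 0 0" --pt "0 0 0 0 0 0"

```text
time_s: 15.78
tcp_pos: [0.6182, 0.0313, 0.1559]
eef_rot: [179.6, 20.1, -100.0]
contact_force: [-0.8, -0.1, 0.1]
gripper_width: -0.0
gripper_force: 0.0
```

```bash
python3 -c "
from h import *
s=r.get_state();print(s['tcp_pos'],s['contact_force'])
plan(*lev((12,-130,64)),8)"
```

```text
[0.61818513 0.03125048 0.15591476] [-0.7859839  -0.13463182  0.10892661]
8 rows
[0.007, -0.0, 0.02, 0.001, 0.0, -0.001]
[0.007, -0.0, 0.02, 0.001, 0.0, -0.001]
[0.007, -0.0, 0.02, 0.001, 0.0, -0.001]
[0.007, -0.0, 0.02, 0.001, 0.0, -0.001]
[0.007, -0.0, 0.02, 0.001, 0.0, -0.001]
[0.007, -0.0, 0.02, 0.001, 0.0, -0.001]
[0.007, -0.0, 0.02, 0.001, 0.0, -0.001]
[0.007, -0.0, 0.02, 0.001, 0.0, -0.001]
```

Request:
carry_out --pt "0.004 0 0.01 0 0 0" --pt "0.004 0 0.01 0 0 0" --pt "0.004 0 0.01 0 0 0" --pt "0.004 0 0.01 0 0 0" --pt "0.004 0 0.01 0 0 0"

```text
time_s: 16.4
tcp_pos: [0.6198, 0.0293, 0.1323]
eef_rot: [179.9, 20.1, -99.9]
contact_force: [0.0, -0.5, 3.4]
gripper_width: 0.0004
gripper_force: 1.3
```

Request:
carry_out --pt "0.004 0 0.01 0 0 0" --pt "0.004 0 0.01 0 0 0" --pt "0.004 0 0.01 0 0 0" --pt "0.004 0 0.01 0 0 0" --pt "0.004 0 0.01 0 0 0"

```text
time_s: 17.02
tcp_pos: [0.6189, 0.0294, 0.1041]
eef_rot: [179.8, 20.1, -99.9]
contact_force: [0.5, -2.1, 3.2]
gripper_width: 0.0005
gripper_force: 2.0
```

Request:
carry_out --pt "0.004 0 0.01 0 0 0" --pt "0.004 0 0.01 0 0 0" --pt "0.004 0 0.01 0 0 0" --pt "0 0 0 0 0 0"

```text
time_s: 17.52
tcp_pos: [0.6188, 0.0296, 0.088]
eef_rot: [179.8, 20.2, -99.9]
contact_force: [1.0, 2.4, 4.5]
gripper_width: 0.0003
gripper_force: 1.9
```

```bash
python3 -c "
from h import *
s=r.get_state();print(s['tcp_pos'],s['contact_force'],s['moment'])
plan(*lev((12,-130,64)),1)"
```

```text
[0.61876035 0.02959273 0.08798767] [1.02890794 2.40482494 4.47591838] [ 0.09221326 -0.32074978 -0.09315926]
1 rows
[0.006, 0.001, 0.033, 0.002, 0.003, -0.004]
```

Request:
carry_out --pt "0.002 0 0.011 0 0 0" --pt "0.002 0 0.011 0 0 0" --pt "0.002 0 0.011 0 0 0" --pt "0 0 0 0 0 0" --pt "0 0 0 0 0 0"

```text
time_s: 18.15
tcp_pos: [0.6192, 0.0322, 0.0722]
eef_rot: [179.8, 20.1, -99.9]
contact_force: [0.3, 0.6, 7.2]
gripper_width: 0.0007
gripper_force: 2.6
```

Run:
```python
from h import *
s=r.get_state();print(s['tcp_pos'],s['contact_force'])
plan(*lev((12,-130,64)),1)
a=r.capture('scene');b=r.capture('top')
o=(225,195);A=cv2.resize(a[o[1]:o[1]+120,o[0]:o[0]+100],None,fx=5,fy=5,interpolation=cv2.INTER_CUBIC)
B=cv2.resize(b[110:230,230:290+30],None,fx=3,fy=3);B=cv2.copyMakeBorder(B,0,600-B.shape[0],0,0,cv2.BORDER_CONSTANT)
old=cv2.imread('pics/scene0.png')[:,:,::-1];O=cv2.resize(old[220:300,250:340],(270,240));B[360:600]=O
cv2.imwrite('pics/e1.png',np.hstack([A,B])[:,:,::-1])
```

```text
[0.61921519 0.03219388 0.07223681] [0.28592513 0.63758876 7.1967772 ]
1 rows
[-0.0, 0.001, 0.002, 0.002, 0.002, -0.003]
```

View pics/e1.png

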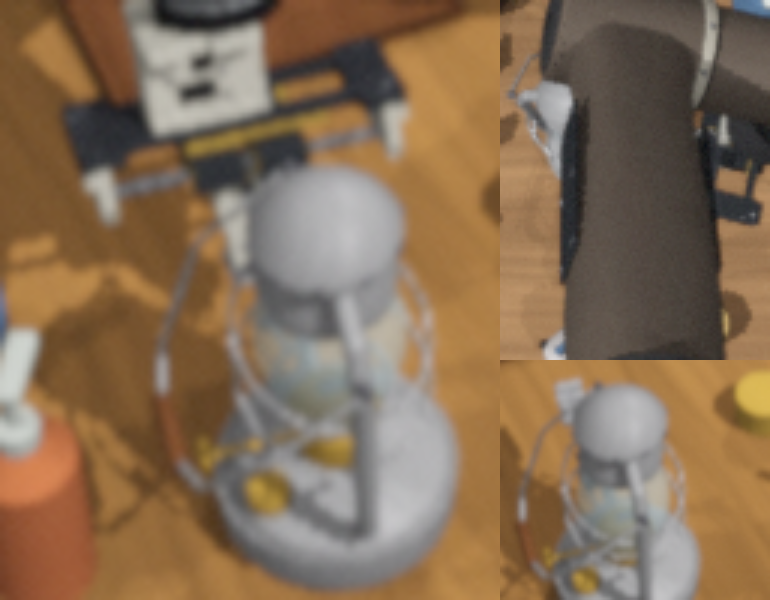

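The glass has risen: the brass burner now shows below it at (330,452). The force is about 7 N, close to the 6 N expected at 1.0 rad, and the tip is at its computed target. I'll let it settle, then hand in.

Request:
carry_out --pt "0 0 0.001 0 0 0" --pt "0 0 0 0 0 0" --pt "0 0 0 0 0 0" --pt "0 0 0 0 0 0" --pt "0 0 0 0 0 0"

```text
time_s: 18.88
tcp_pos: [0.6192, 0.0324, 0.0719]
eef_rot: [179.8, 20.2, -99.9]
contact_force: [0.9, 1.0, 7.1]
gripper_width: 0.0007
gripper_force: 2.7
```

```bash
python3 -c "
from plant import r
s=r.get_state();print(s['tcp_pos'],s['contact_force'],abs(s['qd']).max());print(r.close_job())"
```

```text
[0.61922065 0.03235261 0.07185618] [0.93141776 1.0489524  7.06236071] 0.07343437818656964
the job is handed in; nothing more can be done
None
```

I held the thermometer on the middle of the glass for over two seconds, laid it back in its tray and let go, then pressed the lever to about its highest-lift point (about 7 N). I handed the job in still holding it there; no verdict came back.

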